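# Seat the base-inspection lens on its three-point mount

### The job

Pick the lens off its cork rest and lay it gently in the three-point mount with each arm over its own steel point, then press down on the brass knobs, one after another, until all three arms bear on the solid points and the lens cannot rock. Never load the mount with more than about 25 N, leave everything else on the bench alone, and let go of the lens at the end.

Things in the scene. Friction and masses are not known exactly. Their poses are not given: they have to be found in the camera images.
- lens_mid (a point): Centre of the lens, half-way up. Loose, about 0.2 kg: aluminium ring 52 mm across, 22 mm tall, closed by glass (domed 2 mm above it), z up. Near its top three arms, 5 mm thick, 16 mm wide, undersides 17 mm above the ring's underside, reach 57 mm from the centre: a along its -x, b and c at +40 and -40 degrees from +x (b on +y). Grip the ring across its y axis; no arm within 17 mm of that line.
- knob_a (a point): Top of the low round-topped brass knob (10 mm across) on lens arm a: 50 mm from the lens's centre, 29 mm above the ring's underside, straight over where the arm bears. Press here, straight down; the force climbs steeply once the arm meets its solid point. About 13 N proves it. Pressing one arm tips the lens, so go round again until none gives any more.
- knob_b (a point): Top of the low round-topped brass knob (10 mm across) on lens arm b: 50 mm from the lens's centre, 29 mm above the ring's underside, straight over where the arm bears. Press here, straight down; the force climbs steeply once the arm meets its solid point. About 13 N proves it. Pressing one arm tips the lens, so go round again until none gives any more.
- knob_c (a point): Top of the low round-topped brass knob (10 mm across) on lens arm c: 50 mm from the lens's centre, 29 mm above the ring's underside, straight over where the arm bears. Press here, straight down; the force climbs steeply once the arm meets its solid point. About 13 N proves it. Pressing one arm tips the lens, so go round again until none gives any more.
- rest: Fixed round rest, wood with cork top, 120 mm across, 12 mm high, that the lens lies on at the start; origin at the centre of its underside, on the bench
- mount: Fixed dark steel disc, 136 mm across, 10 mm thick, white centre; origin at the centre of its underside, on the bench (z = 0). The lens belongs with its centre over the mount's, its x axis along the mount's x, its ring hanging between three low guide posts (up to 36 mm above the bench, 31 mm from the centre, so 5 mm clear of the ring). Over 25 N between lens and mount spoils it.
- stand_a (a point): Place of the mount's support for lens arm a, 50 mm from the mount's centre, given 51 mm above the bench. A solid steel point, its top 38 to 44 mm above the bench (differs, not measured), inside a white nylon collar 14 mm square whose top starts 48 to 51 mm up and at first carries the arm. About 8 N slides the collar down; it stays there, no spring. The arm must end on the point, not the collar.
- stand_b (a point): Place of the mount's support for lens arm b, 50 mm from the mount's centre, given 51 mm above the bench. A solid steel point, its top 38 to 44 mm above the bench (differs, not measured), inside a white nylon collar 14 mm square whose top starts 48 to 51 mm up and at first carries the arm. About 8 N slides the collar down; it stays there, no spring. The arm must end on the point, not the collar.
- stand_c (a point): Place of the mount's support for lens arm c, 50 mm from the mount's centre, given 51 mm above the bench. A solid steel point, its top 38 to 44 mm above the bench (differs, not measured), inside a white nylon collar 14 mm square whose top starts 48 to 51 mm up and at first carries the arm. About 8 N slides the collar down; it stays there, no spring. The arm must end on the point, not the collar.
- sanding_block: beechwood sanding block, 40 x 100 x 28 mm; origin under its centre; leave alone
- wax_jar: green glass wax jar, 56 mm across, 70 mm tall; origin under its centre; leave alone
- groove_pick: aluminium groove pick, 160 mm long, 10 mm thick, lying along its x; origin below its axis; leave alone
- edge_gummi: red rubber edge gummi, 65 x 30 x 18 mm; origin under its centre; leave alone
- nylon_brush: wooden-backed nylon brush, 60 x 110 x 38 mm; origin under its centre; leave alone
- scraper: orange plastic scraper, 60 x 140 x 5 mm, flat; origin under its centre; leave alone
- cork_block: cork block, 50 x 70 x 30 mm; origin under its centre; leave alone
Mind the look-alikes: they are no part of the job. Leave any purple look-alike of the part that bears lens_mid alone. Leave any pink look-alike of the mount alone.

How it is judged (in metres and radians):
On the way, in this order (a step that is already met when the one before it is completed fails the run):
1. the lens is lifted clear of its rest (height (world z) of lens_mid above 0.05 m), for 0.1 s.
2. the lens lies in the mount the right way round, let go (horizontal distance between lens_mid and mount below 0.007 m and angle between the x axis of lens_mid and the x axis of mount, either way round below 0.12 rad and z of lens_mid in the frame of mount above 0.027 m and contact force between the fingers and lens below 0.05 N and contact force between lens and mount above 0.5 N), for 0.2 s.
At the end, for the whole second after the job is handed in: The lens rests on all three solid points at once (each carries more than 0.08 N), within 7 mm of the mount's centre and 0.12 rad of its direction, at rest and released (horizontal distance between lens_mid and mount below 0.007 m and angle between the x axis of lens_mid and the x axis of mount, either way round below 0.12 rad and z of lens_mid in the frame of mount above 0.027 m and contact force between lens and point_a above 0.08 N and contact force between lens and point_b above 0.08 N and contact force between lens and point_c above 0.08 N and linear speed of lens below 0.01 m/s and angular speed of lens below 0.1 rad/s); the robot touches nothing.
It fails at once if the lens is forced on the mount with more than 25 N (contact force between lens and mount above 25 N).
It fails at once if another thing on the bench is moved more than 15 mm (distance of any of sanding_block, wax_jar, groove_pick, edge_gummi, nylon_brush, scraper, cork_block from where it was at the start of the episode above 0.015 m).
It also fails if it takes over 72 s, if anything falls off the work surface, if the arm or the gripper's body presses on something with over 40 N, if the wrist force passes 120 N, or if a joint passes its speed limit or range.

### The arm

A 6-joint arm with a two-finger parallel gripper is mounted at the origin on the work surface. World frame = base frame: x ahead of the robot, y to its left, z up, the work surface at z = 0. Lengths are in mm, angles in rad, forces in N, time in s.
With the tool pointing down it reaches from about 250 to 775 mm from the base axis. Payload 4 kg.
Tool frame: the origin (TCP) lies at the centre of the arm's flange, where the gripper is bolted on; the fingertips stand robot.tips_ahead ahead of it and the grasp point (between the pads) lies 155 mm ahead of it (robot.tips_ahead is the distance from the TCP to the fingertips, in mm); z points along the fingers, y is the line along which they close (so a half turn about z gives the same grasp; the last joint's range is limited). The gripper opens to 85 mm and grips with 20 to 120 N. Pads are 22 mm wide; open, the fingers measure 114 mm over their backs; the gripper's body (76 mm by 85 mm) begins 54 mm behind the grasp point. The pads swing forward as they close: fully open they stand 13 mm farther back than shut.
Start: joints at [1.241, 0.087, 1.371, -0, 1.684, -0.103], TCP at [123.676, 535.915, 404.741] pointing down, gripper open.
Joint ranges: [-3.1, 3.1], [-0.76, 2.03], [0.27, 2.55], [-1.08, 4.22], [0.17, 2.65], [-2.57, 2.57]. Speed limits (rad/s): [2.79, 2.79, 3.14, 3.14, 3.14, 3.14].

### API

Orientations are given as a unit quaternion [w, x, y, z].
In Python, from station import sense, get_image, robot, nets gives the robot as it stands.
- The arm moves only by the tool move_arm, never from a script. Its argument "moves" is a list of rows, each a list of 7 numbers: the shift along the tool's x, y, z in mm, then the turn, a rotation vector about the tool's x, y, z in rad, then the gripper command: -1 is shut, 1 is fully open, values between are in proportion. A call has 1 to 8 rows; each row shifts and turns the commanded pose from where the row before left it, along the tool's axes as they then stand; what a row does not reach is not made up. A row lasts 1/10 s, in which the tool goes at most 50 mm and 8.59 degrees, less where a joint would pass 70% of its speed; a pose out of reach is approached as far as the arm can. A call is refused whole if a number of a shift passes 50 or a number of a turn 0.15, either way. A call with a gripper value outside its range is refused whole. The fingers move at their own pace and stop on an object; the grip force is fixed at half the most. Time passes only in rows, so rows that do not move let the fingers close. It gives the time, the measured TCP pose, the force, the opening and the grip force at its end, in the units of the state.
- sense(): the state, without advancing time (a new reading comes with each control period).
- get_image(name): name is "scene" or "top" or "wrist"; returns a dict with "pixels" (480x640x3 uint8, red, green, blue), "z_map" (480x640 float32, mm along the optical axis (not along the pixel's ray), 0 where there is no reading), "fx", "fy", "cx", "cy" (pixels), "pose" (4x4, takes a point from camera to world coordinates); the wrist camera has in their place "hand_eye" (4x4, takes a point from camera to tool coordinates, whose origin is the TCP and whose axes are the flange's). Camera axes: x right, y up, looking along -z (the intrinsics and any distortion apply to the point x, -y, -z); pixel columns grow to the right and rows downward; lengths in mm; the calibration is good to about 2 mm. A picture is of the moment at which its call begins: read the wrist's pose just before it.
- robot.job_done(): hands the job in; it is judged then, once.
Trained networks look in the newest picture that a camera, given by its name, has taken for a name from the list of things; names that differ only in an ending like _2 or _b are one class to them, and where a whole thing is asked for, a point or a joint stands for the part that bears it (a point fixed in the world has none). Each returns a list of dicts, best first, with "score" (0 to 1); they miss things now and then, are a little off and sometimes report something else, mostly with a low value. They report only what shows in the picture. A call takes as long as a camera call. They do not tell look-alikes from the thing itself.
- nets.spot_in(camera, name): "xyz" ([x, y, z] in mm, in the coordinates of the camera as it stood for that picture, good to about 4 mm: the middle of the surface that is visible of it).
- nets.spot_point(camera, name): "xyz" ([x, y, z] in mm, in the coordinates of the camera as it stood for that picture, good to about 4 mm: a listed point, or the origin of a listed thing).
The state is a dict: "clock": time; "qpos": joint angles; "dq": joint speeds; "joint_efforts": joint torques, N m; "eef_pos": TCP position; "tool_rot": TCP orientation; "force": force on the tool from outside, world axes, zero at the start; "ft_torque": the same for the moment, N m; "width": finger opening in mm; "gripper_force": force on a finger pad.
Only numpy, scipy, OpenCV 4.12 (cv2) and the standard library are available. Lean on these libraries where they do the work, as an engineer would, in place of code of your own. Each camera call takes 0.05 s, during which the arm holds its last target. There are 200 camera calls.

## Working session

There is one attempt and no reset: what is moved stays moved. The work goes in short steps, Python scripts to look and compute and a tool call to move; the robot and the scene stay as the last step left them, time stands still between calls to the robot, and variables do not carry over. Pictures are saved under pics/ and viewed, at most 10 in all, crops included, and the job is handed in when it is done.

Besides the shell and the picture viewer there is one more tool, called after "Emit:" as name([rows], argument=value, ...), one row to a line, values as JSON. move_arm: Moves the arm, as the interface text tells. Its arguments: {"type":"object","properties":{"moves":{"type":"array"}},"required":["moves"]}

```bash
mkdir -p pics; ls; cat > h.py <<'E'
import numpy as np, cv2
from station import sense, get_image, robot, nets
from scipy.spatial.transform import Rotation as R
def save(im,n): cv2.imwrite('pics/'+n+'.png',im['pixels'][:,:,::-1])
def tw(im,p): 
    M=np.array(im['pose']); return M[:3,:3]@np.array(p)+M[:3,3]
def proj(im,P):
    M=np.array(im['pose']); q=M[:3,:3].T@(np.array(P)-M[:3,3]); return im['cx']+im['fx']*q[0]/-q[2], im['cy']-im['fy']*q[1]/-q[2]
def cloud(im):
    z=im['z_map']; v,u=np.mgrid[:480,:640]
    P=np.stack([(u-im['cx'])/im['fx']*z,-(v-im['cy'])/im['fy']*z,-z],-1)
    M=np.array(im['pose']); W=P@M[:3,:3].T+M[:3,3]; W[z==0]=np.nan; return W
def wpose(im,s):
    T=np.eye(4); w,x,y,z=s['tool_rot']; T[:3,:3]=R.from_quat([x,y,z,w]).as_matrix(); T[:3,3]=s['eef_pos']
    im['pose']=T@np.array(im['hand_eye']); return im
E
python3 - <<'E'
from h import *
im=get_image('top'); save(im,'top')
print({k:im[k] for k in im if k not in('pixels','z_map')})
for n in ['lens_mid','knob_a','mount','stand_a','rest']:
    for d in nets.spot_point('top',n): 
        P=tw(im,d['xyz']); print(n,round(d['score'],2),P.round(),np.round(proj(im,P)))
s=sense(); print(s, robot.tips_ahead)
E
```

```text
pics
{'fx': 560.756954816576, 'fy': 560.756954816576, 'cx': 316.3988337514198, 'cy': 236.70299464945836, 'pose': array([[ 2.11631829e-02,  9.84375714e-01, -1.74804384e-01,
         3.47019231e+02],
       [-9.99495203e-01,  2.49752035e-02,  1.96361435e-02,
         1.97781014e+01],
       [ 2.36951178e-02,  1.74300580e-01,  9.84407359e-01,
         1.14172215e+03],
       [ 0.00000000e+00,  0.00000000e+00,  0.00000000e+00,
         1.00000000e+00]])}
lens_mid 0.91 [555. 337.   6.] [150. 229.]
lens_mid 0.76 [518. 183.  21.] [224. 248.]
knob_a 0.95 [588. 303.  33.] [165. 211.]
knob_a 0.88 [555. 210.  40.] [210. 228.]
knob_a 0.87 [551. 387.  29.] [122. 229.]
knob_a 0.79 [551. 145.  43.] [243. 231.]
knob_a 0.72 [469. 186.  39.] [220. 271.]
knob_a 0.58 [503. 335.  29.] [147. 253.]
mount 0.73 [ 545. -137.    1.] [381. 241.]
mount 0.59 [ 321. -161.   -0.] [393. 351.]
stand_a 0.97 [ 360. -196.   44.] [414. 332.]
stand_a 0.94 [ 502. -122.   50.] [377. 258.]
stand_a 0.9 [ 364. -130.   58.] [381. 329.]
stand_a 0.8 [ 571. -183.   56.] [408. 223.]
stand_a 0.65 [ 271. -156.   52.] [395. 379.]
stand_a 0.57 [ 594. -126.   50.] [379. 212.]
rest 0.86 [510. 177.   1.] [228. 254.]
{'clock': 0.3, 'qpos': array([ 1.24091001e+00,  8.75259454e-02,  1.37123450e+00, -1.25679637e-05,
        1.68361650e+00, -1.03109785e-01]), 'dq': array([-2.17889097e-03, -3.88375187e-04, -2.28838372e-03,  3.02961679e-04,
       -8.56881569e-04,  9.72150742e-05]), 'joint_efforts': array([ 7.63156322e-05, -3.51248825e+01, -3.12900996e+01, -7.48359071e-05,
        5.06228665e-03,  7.67572715e-06]), 'eef_pos': array([123.66429584, 535.89166772, 404.29109286]), 'tool_rot': array([-7.81393777e-05,  1.13146145e-01,  9.93578279e-01, -3.84336337e-04]), 'force': array([ 0.15679288, -0.12627224, -0.37993859]), 'ft_torque': array([-0.05146676, -0.03098756, -0.04208513]), 'gripper_force': 0.0, 'width': 85.23705206172791} 173.4
```

View pics/top.png

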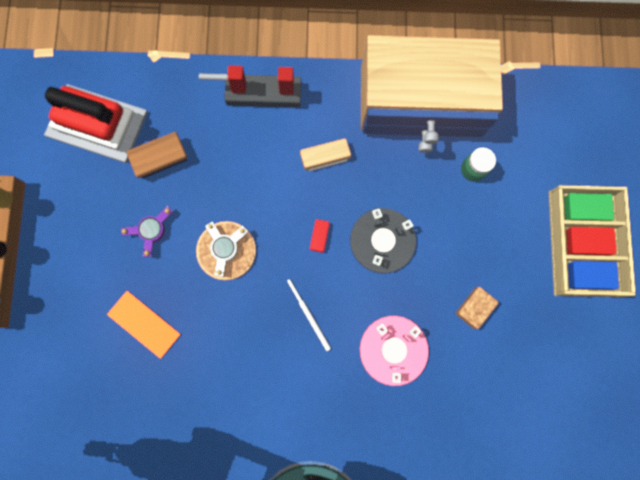

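```bash
python3 - <<'E'
from h import *
p=cv2.imread('pics/top.png')
a=cv2.resize(p[190:280,100:270],(800,424),interpolation=cv2.INTER_CUBIC)
cv2.imwrite('pics/lens_crop.png',a)
a=cv2.resize(p[190:400,340:450],(314,600),interpolation=cv2.INTER_CUBIC)
cv2.imwrite('pics/mount_crop.png',a)
E
```

```text
(no output)
```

The silver lens sits on the cork rest at (224,248) and the purple copy is at (150,229). The dark mount is at (383,241) and the pink copy at (394,350). The description fits the silver lens, because it is on the rest, and the dark steel disc. I'll confirm both in one wrist view by hovering over each.

```bash
cat >> h.py <<'E'
def to_tool(P,s=None):
    s=s or sense(); w,x,y,z=s['tool_rot']; return R.from_quat([x,y,z,w]).inv().apply(np.array(P)-s['eef_pos'])
E
python3 - <<'E'
from h import *
s=sense()
im=get_image('wrist'); print(im['hand_eye'],im['fx'])
w,x,y,z=s['tool_rot'];print(R.from_quat([x,y,z,w]).as_matrix().round(3))
print(to_tool([515,183,400]))
p=cv2.imread('pics/top.png')
a=cv2.resize(p[205:295,180:430],(800,288),interpolation=cv2.INTER_CUBIC)
cv2.imwrite('pics/crop.png',a)
E
```

```text
[[-1.84557351e-04  9.44201506e-01  3.29368307e-01  8.48168246e+01]
 [ 9.99999833e-01  3.54831221e-04 -4.56858933e-04  4.91272684e-01]
 [-5.48237051e-04  3.29368168e-01 -9.44201414e-01  3.04262703e+01]
 [ 0.00000000e+00  0.00000000e+00  0.00000000e+00  1.00000000e+00]] 399.94369508358267
[[-0.974  0.225 -0.   ]
 [ 0.225  0.974 -0.001]
 [ 0.    -0.001 -1.   ]]
[-460.65515867 -255.86276473    4.54892594]
```

View pics/crop.png

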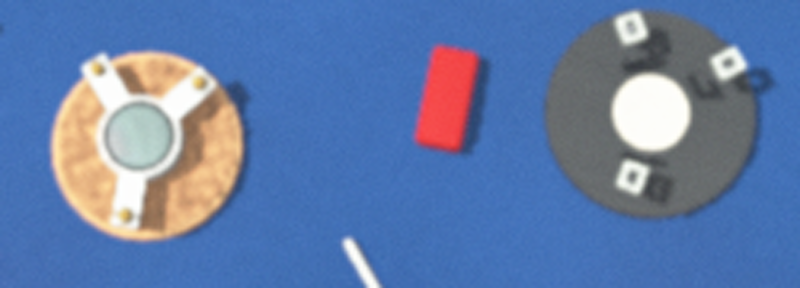

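Confirmed: the silver lens is on the cork, with arm a pointing down in the picture. The dark mount has its lone stand (a) at the bottom. Next I'll hover over the lens.

Emit:
move_arm([
  [-42,-23,0,0,0,0,1],
  [-42,-23,0,0,0,0,1],
  [-42,-23,0,0,0,0,1],
  [-42,-23,0,0,0,0,1],
  [-42,-23,5,0,0,0,1],
  [-42,-23,15,0,0,0,1],
  [-42,-23,15,0,0,0,1],
  [-42,-23,15,0,0,0,1],
])

```text
clock: 1.15
eef_pos: [410.4, 279.8, 354.8]
tool_rot: [0.0, 0.113, 0.994, 0.0]
force: [0.6, 0.6, 0.4]
width: 85.6
gripper_force: 0.0
```

Emit:
move_arm([
  [-42,-24,15,0,0,0,1],
  [-42,-24,0,0,0,0,1],
  [-42,-24,0,0,0,0,1],
  [0,0,0,0,0,-0.12,1],
  [0,0,0,0,0,0,1],
  [0,0,0,0,0,0,1],
])

```text
clock: 1.75
eef_pos: [515.2, 183.5, 340.0]
tool_rot: [-0.0, 0.054, 0.999, 0.0]
force: [-0.5, 0.5, -1.0]
width: 85.8
gripper_force: 0.0
```

```bash
cat >> h.py <<'E'
def tri(im,cam,prefix,names='abc'):
    "all candidates of knobs/stands in world"
    out=[]
    for d in nets.spot_point(cam,prefix+'_a'):
        P=tw(im,d['xyz']); u=proj(im,P); out.append(P); print(prefix,round(d['score'],2),P.round(1),np.round(u))
    return out
E
python3 - <<'E'
from h import *
s=sense(); print(s['clock'],s['eef_pos'],s['qpos'].round(2),s['force'])
im=wpose(get_image('wrist'),s); save(im,'wl')
tri(im,'wrist','knob')
for d in nets.spot_point('wrist','lens_mid'): print(d['score'],tw(im,d['xyz']))
W=cloud(im)
m=(abs(W[...,0]-515)<75)&(abs(W[...,1]-183)<75)
h=W[...,2][m]; print(np.histogram(h[np.isfinite(h)],bins=np.arange(-5,60,3)))
# rest disc & ring top
np.save('wl.npy',W)
E
```

```text
1.75 [515.2319818  183.52111874 339.9794293 ] [ 0.24  0.1   1.48  0.    1.56 -1.22] [-0.50359095  0.45628191 -1.04309753]
knob 0.97 [502.9 340.1  34. ] [539. 179.]
knob 0.95 [552.2 386.8  28.8] [594. 236.]
knob 0.92 [466.6 192.6  43.1] [323. 152.]
knob 0.9 [589.3 300.4  30.1] [477. 293.]
knob 0.88 [552.4 153.4  41.3] [282. 275.]
knob 0.81 [559.4 213.2  38.5] [363. 274.]
0.88 [522.26177045 183.73839793  25.88204397]
0.87 [549.65779301 336.37363327  12.22433982]
(array([    8, 12141,  3883,    27,   656,  8644,  2220,    27,    24,
          37,    29,    47,   990,  4970,   399,   223,     0,     0,
           0,     0,     0]), array([-5, -2,  1,  4,  7, 10, 13, 16, 19, 22, 25, 28, 31, 34, 37, 40, 43,
       46, 49, 52, 55, 58]))
```

View pics/wl.png

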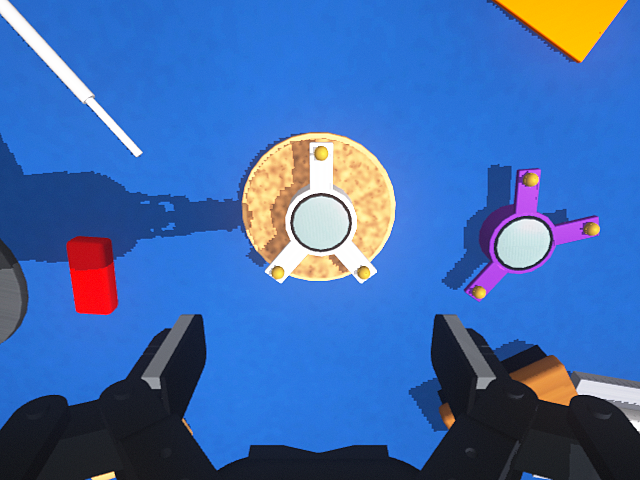

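The wrist view shows the silver lens on the cork at (321,222), with knobs at (321,153), (278,272) and (363,272). The purple copy is at (523,242). I'll refine from the knob pixels and the known height.

```bash
cat >> h.py <<'E'
def ray(im,u,v,z):
    M=np.array(im['pose']); d=M[:3,:3]@np.array([(u-im['cx'])/im['fx'],-(v-im['cy'])/im['fy'],-1]); return M[:3,3]+d*(z-M[2,3])/d[2]
def blob(im,u,v,mask,r=14):
    u,v=int(round(u)),int(round(v)); y0,x0=max(v-r,0),max(u-r,0); m=mask[y0:v+r+1,x0:u+r+1]; ys,xs=np.nonzero(m); return xs.mean()+x0,ys.mean()+y0,len(xs)
def brass(im):
    p=cv2.cvtColor(np.ascontiguousarray(im['pixels']),cv2.COLOR_RGB2HSV); return (p[...,0]>12)&(p[...,0]<32)&(p[...,1]>110)&(p[...,2]>60)
def fit(P,c0=None):
    "P: a,b,c world xy -> centre, yaw (rigid fit of template, 50 mm)"
    P=np.array(P)[:,:2]; t=np.radians([180,40,-40]); T=50*np.c_[np.cos(t),np.sin(t)]
    A=T-T.mean(0);B=P-P.mean(0); yaw=np.arctan2((A[:,0]*B[:,1]-A[:,1]*B[:,0]).sum(),(A*B).sum())
    Rm=np.array([[np.cos(yaw),-np.sin(yaw)],[np.sin(yaw),np.cos(yaw)]]); c=P.mean(0)-Rm@T.mean(0)
    print('centre',c.round(2),'yaw',round(yaw,4),'resid',(P-(T@Rm.T+c)).round(1).tolist()); return c,yaw
E
python3 - <<'E'
from h import *
s=sense(); im=wpose(get_image('wrist'),s); 
p=cv2.cvtColor(np.ascontiguousarray(im['pixels']),cv2.COLOR_RGB2HSV)
print(p[153,321],p[272,278],p[165,321],p[200,270])
m=brass(im);W=cloud(im);m&=(np.nan_to_num(W[...,2])>32)
P=[]
for u,v in [(321,153),(363,272),(278,272)]:
    b=blob(im,u,v,m,9); print(b,W[round(b[1]),round(b[0])]); P.append(ray(im,b[0],b[1],40))
c,y=fit(P)
# ring top / whole-lens check by depth: glass top
ring=(W[...,2]>32)&(np.hypot(W[...,0]-c[0],W[...,1]-c[1])<40)
# disc of rest
for lo,hi,n in[(8,15,'rest')]:
    q=(W[...,2]>lo)&(W[...,2]<hi)&(np.hypot(W[...,0]-c[0],W[...,1]-c[1])<80); print(n,np.nanmin(W[q],0),np.nanmax(W[q],0), np.median(W[q][:,2]))
tool=s['tool_rot']; Y=R.from_quat([*tool[1:],tool[0]]).as_matrix()[:,1]; yt=np.arctan2(Y[1],Y[0])
print('tool y angle',yt,'lens y angle',y+np.pi/2,'turn tool z',-(y+np.pi/2-yt), 'shift tool',to_tool([*c,340],s))
E
```

```text
[ 27 168 254] [ 27 166 253] [  0   0 255] [ 19 124 252]
(np.float64(320.05194805194805), np.float64(153.35064935064935), 154) [467.02343989 191.24581893  41.54631918]
(np.float64(362.26612903225805), np.float64(272.4758064516129), 124) [556.41878171 212.89660881  41.29502111]
(np.float64(276.5546875), np.float64(272.1640625), 128) [550.37343297 150.52614934  39.90868637]
centre [516.3  185.84] yaw -0.1103 resid [[0.9, -0.1], [-0.5, -0.4], [-0.4, 0.5]]
rest [456.25884274 124.47101743   8.00654589] [575.74980894 243.92275301  14.78535063] 12.319084335312368
tool y angle 1.4645433203966287 lens y angle 1.460449845894454 turn tool z 0.004093474502174788 shift tool [-1.34376158  1.79457413  0.26042286]
```

```bash
python3 - <<'E'
from h import *
im=get_image('wrist'); im['pose']=im['hand_eye']; W=cloud(im)
v,u=np.mgrid[:480,:640]
q=(v>300)&(W[...,2]<230)&(W[...,2]>120); P=W[q]; 
for sgn in(-1,1):
    k=P[P[:,1]*sgn>0]; print(np.percentile(k[:,2],[90,99,99.9]),k[k[:,2].argmax()], np.abs(k[k[:,2]>150][:,1]).min(), k[k[:,2]>150][:,0].min(),k[k[:,2]>150][:,0].max())
E
```

```text
[151.84517019 158.5746784  159.91427487] [ -6.13034744 -42.25310444 160.38563972] 41.47305164548695 -11.650008776489472 11.462014354742763
[151.88922324 158.42220779 159.80976397] [  2.41942773  43.48065091 160.02740962] 42.94623816909252 -11.739381505103239 11.273372391568415
```

Emit:
move_arm([
  [-1.3,1.8,40,0,0,0.004,1],
  [0,0,40,0,0,0,1],
  [0,0,40,0,0,0,1],
  [0,0,23,0,0,0,1],
  [0,0,10,0,0,0,1],
  [0,0,0,0,0,0,1],
  [0,0,0,0,0,0,0.4],
])

```text
clock: 2.7
eef_pos: [517.6, 185.4, 188.7]
tool_rot: [0.001, 0.055, 0.998, 0.0]
force: [-0.3, -0.6, -0.5]
width: 73.4
gripper_force: 0.0
```

Emit:
move_arm([
  [0,0,0,0,0,0,-1],
  [0,0,0,0,0,0,-1],
  [0,0,0,0,0,0,-1],
  [0,0,0,0,0,0,-1],
])

```text
clock: 3.1
eef_pos: [518.0, 185.2, 189.8]
tool_rot: [0.002, 0.055, 0.998, 0.001]
force: [0.6, -1.0, 7.2]
width: 49.8
gripper_force: 63.1
```

Emit:
move_arm([
  [0,0,-5,0,0,0,-1],
  [0,0,-15,0,0,0,-1],
  [0,0,-30,0,0,0,-1],
  [0,0,-40,0,0,0,-1],
  [0,0,-40,0,0,0,-1],
  [0,0,-20,0,0,0,-1],
  [0,0,0,0,0,0,-1],
])

```text
clock: 3.8
eef_pos: [517.6, 185.2, 342.5]
tool_rot: [0.005, 0.055, 0.998, 0.001]
force: [0.1, 0.3, -2.6]
width: 49.8
gripper_force: 62.6
```

```bash
python3 - <<'E'
from h import *
s=sense(); print(s['force'],s['width'],s['eef_pos'])
im=wpose(get_image('wrist'),s); save(im,'held')
P=tri(im,'wrist','knob')
ts=[to_tool(p,s).round(1) for p in P]; print(ts)
E
```

```text
[ 0.11108243  0.26906718 -2.56856645] 49.77365641418846 [517.56970265 185.17587522 342.49963771]
knob 0.95 [554.6 151.9 192.9] [240. 436.]
knob 0.91 [551.6 385.6  28.9] [587. 227.]
knob 0.85 [507.9 338.9  34.8] [532. 178.]
knob 0.81 [468.7 192.4 194.8] [320. 214.]
knob 0.81 [559.6 215.4 196.3] [408. 439.]
[array([-39.1, -29.5, 149.9]), array([ -8.8, 201.9, 314.4]), array([ 29.4, 150.7, 307.9]), array([ 50.7,   1.2, 147.2]), array([-37.1,  34.2, 146.6])]
```

View pics/held.png

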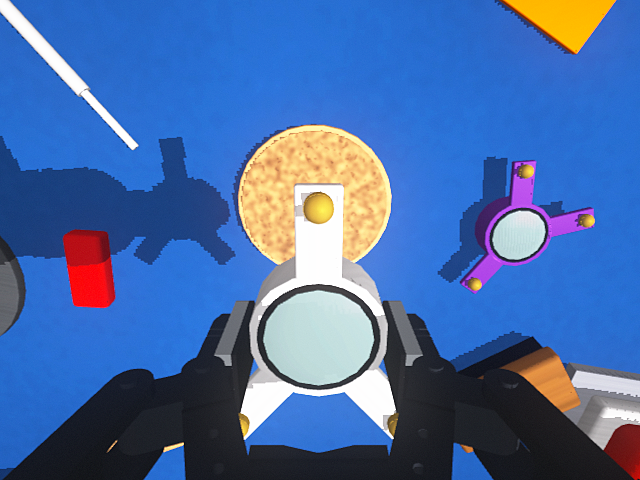

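The lens hangs squarely in the fingers: glass at (319,338), arm a up with its knob at (319,208), and the rest is empty. Next I'll measure the lens offset and tilt in the hand.

```bash
python3 - <<'E'
from h import *
s=sense(); im=get_image('wrist'); im['pose']=im['hand_eye']; W=cloud(im)
m=brass(im)&(W[...,2]<170)
b=blob(im,319,208,m,20); K=W[int(b[1]),int(b[0])]; print('knob',b,K, ray(im,b[0],b[1],K[2]))
print('knob top pts',np.percentile(W[190:228,300:340][m[190:228,300:340]][:,2],[2,10,50]))
pix=im['pixels'].astype(int); 
arm=W[235:250,302:336].reshape(-1,3); print('arm',np.median(arm[:],0))
arm=W[185:280,303:336].reshape(-1,3); arm=arm[(arm[:,2]<165)&~m[185:280,303:336].ravel()]
A=np.c_[arm[:,:2],np.ones(len(arm))]; c,*_=np.linalg.lstsq(A,arm[:,2],rcond=None); print('plane z=',c, np.std(A@c-arm[:,2]), len(arm))
g=(pix[...,1]>pix[...,0]+8)&(pix[...,0]>120)&(W[...,2]<165); g[:280]=0
P=W[g]; print('glass',len(P),P[:,0].min(),P[:,0].max(),P[:,1].min(),P[:,1].max(),np.percentile(P,[.5,99.5],axis=0).mean(0),np.median(P[:,2]))
e=W[255:262,280:360].reshape(-1,3)
# mount from top camera
it=get_image('top'); 
E
```

```text
knob (np.float64(318.0948051948052), np.float64(207.54805194805195), 770) [ 52.15656087   0.50207752 149.3472482 ] [ 51.98207276   0.53120907 149.3472482 ]
knob top pts [147.76969196 148.28563415 149.74104762]
arm [nan nan nan]
plane z= [-7.71311341e-03 -6.13628966e-03  1.55494732e+02] 0.7726074626230233 2351
glass 8156 -47.26347525523859 21.110104799687427 -29.173058387516452 27.761592239287992 [ -2.91581532   0.37390594 154.18642175] 153.97337277979688
```

Emit:
move_arm([
  [-10,-20,0,0,0,0,-1],
  [-20,-40,0,0,0,0,-1],
  [-20,-42,0,0,0,0.05,-1],
  [-20,-42,0,0,0,0.05,-1],
  [-20,-42,0,0,0,0.05,-1],
  [-20,-42,0,0,0,0.05,-1],
  [-20,-42,0,0,0,0.05,-1],
  [-10,-25,0,0,0,0,-1],
])

```text
clock: 4.8
eef_pos: [594.2, -134.0, 333.8]
tool_rot: [-0.002, 0.181, 0.983, -0.0]
force: [-0.7, -0.0, -2.2]
width: 50.0
gripper_force: 62.7
```

Emit:
move_arm([
  [0,0,0,0,0,0,-1],
  [0,0,0,0,0,0,-1],
])

```text
clock: 5.0
eef_pos: [594.0, -131.1, 334.4]
tool_rot: [-0.002, 0.18, 0.984, 0.001]
force: [0.2, 0.3, -1.8]
width: 49.8
gripper_force: 62.7
```

```bash
python3 - <<'E'
from h import *
s=sense(); print(s['eef_pos'],s['qpos'].round(2),s['force'])
im=wpose(get_image('wrist'),s); save(im,'wm')
tri(im,'wrist','stand')
for d in nets.spot_point('wrist','mount'): print(d['score'],tw(im,d['xyz']))
E
```

```text
[ 594.00596756 -131.10225939  334.42961164] [-0.31  0.24  1.33  0.    1.57 -1.52] [ 0.23756442  0.29831327 -1.81393183]
stand 0.94 [ 494.9 -120.8   51.3] [273.  77.]
stand 0.78 [ 598.5 -120.2   56. ] [335. 234.]
stand 0.71 [ 571.7 -175.5   52.9] [242. 225.]
0.65 [ 547.42986933 -137.54349861    2.86610706]
0.37 [ 547.56863948 -112.91451175  187.50165009]
```

View pics/wm.png

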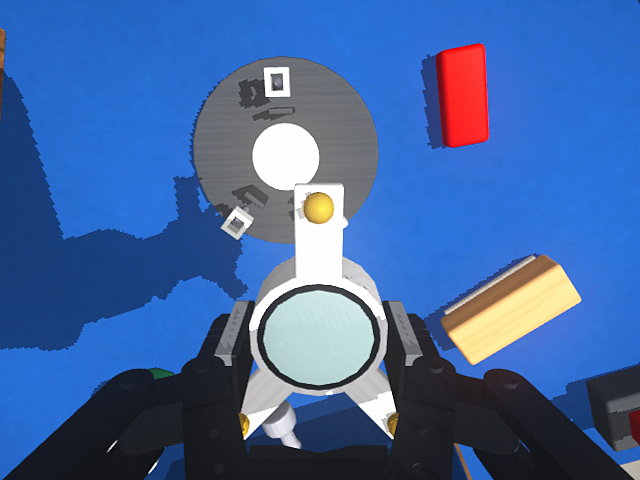

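The dark mount is at (285,157), with stand a at (277,82) and stand c at (237,222). Stand b is hidden by arm a, so I'll back off a little.

Emit:
move_arm([
  [-20,0,0,0,0,0,-1],
  [-20,0,0,0,0,0,-1],
  [0,0,0,0,0,0,-1],
  [0,0,0,0,0,0,-1],
])

```text
clock: 5.55
eef_pos: [631.7, -143.5, 336.6]
tool_rot: [-0.001, 0.179, 0.984, 0.0]
force: [0.7, -0.3, -2.4]
width: 50.3
gripper_force: 62.7
```

```bash
python3 - <<'E'
from h import *
s=sense(); print(s['eef_pos'],s['force'])
im=wpose(get_image('wrist'),s); save(im,'wm2')
P=tri(im,'wrist','stand')
W=cloud(im); hsv=cv2.cvtColor(np.ascontiguousarray(im['pixels']),cv2.COLOR_RGB2HSV)
white=(hsv[...,1]<40)&(hsv[...,2]>170)
c0=np.array([548,-138.])
r=np.hypot(W[...,0]-c0[0],W[...,1]-c0[1])
m=white&(W[...,2]>44)&(W[...,2]<56)&(r<75)
n,lab,st,cen=cv2.connectedComponentsWithStats(m.astype(np.uint8))
S=[]
for i in range(1,n):
    if st[i,4]>40:
        q=W[lab==i]; top=np.percentile(q[:,2],75); k=q[q[:,2]>top-3]
        u0=np.array(st[i,:2]); mid=ray(im,*(cen[i]),top); print(i,st[i],cen[i].round(1),'z',top.round(1),'ray',mid.round(1),'mean',k.mean(0).round(1)); S.append(mid)
        ys,xs=np.nonzero(lab==i); rect=cv2.minAreaRect(np.c_[xs,ys].astype(np.float32)); print('  rect',rect, ray(im,*rect[0],top).round(1))
# white centre disc and disc outline
m=white&(W[...,2]<14)&(r<30); ys,xs=np.nonzero(m); Q=W[m]; print('white', Q.min(0),Q.max(0),(Q.min(0)+Q.max(0))/2)
m=(W[...,2]>6)&(W[...,2]<14)&(r<80); Q=W[m]; h=cv2.convexHull(Q[:,:2].astype(np.float32)); print('disc',cv2.minEnclosingCircle(h),np.median(Q[:,2]))
hi=W[(W[...,2]>25)&(W[...,2]<42)&(r<40)]; print('posts',len(hi))
a=np.degrees(np.arctan2(hi[:,1]-c0[1],hi[:,0]-c0[0])); print(np.histogram(a,bins=24,range=(-180,180)))
S.sort(key=lambda p:p[0])
if len(S)==3: fit([S[0]]+sorted(S[1:],key=lambda p:-p[1]))
E
```

```text
[ 631.72116915 -143.49223107  336.55096468] [ 0.74976064 -0.34593424 -2.3553726 ]
stand 0.75 [ 569.9 -176.2   52.9] [234. 160.]
stand 0.7 [ 595.9 -121.9   52.8] [329. 169.]
stand 0.67 [ 498.  -122.    49.1] [270.   6.]
1 [260   0  26  22 338] [272.7  12.2] z 50.1 ray [ 501.5 -121.4   50.1] mean [ 501.5 -121.4   49.6]
  rect ((272.5, 10.5), (21.0, 25.0), 90.0) [ 500.7 -121.1   50.1]
2 [214 145  33  34 443] [230.5 161.9] z 50.8 ray [ 570.2 -179.1   50.8] mean [ 570.4 -179.6   50.3]
  rect ((230.56358337402344, 161.91329956054688), (22.95566177368164, 26.611364364624023), 36.25383758544922) [ 570.2 -179.1   50.8]
3 [315 144  32  33 400] [330.6 160. ] z 49.6 ray [ 591.6 -119.2   49.6] mean [ 591.9 -119.2   49.1]
  rect ((330.6017761230469, 159.97348022460938), (25.775753021240234, 22.577302932739258), 48.8140754699707) [ 591.6 -119.1   49.6]
white [ 520.83352985 -161.34161072    8.67764423] [ 569.33485959 -112.69482691   13.90516082] [ 545.08419472 -137.01821882   11.29140252]
disc ((545.3688354492188, -136.70999145507812), 68.0703125) 10.528147428121287
posts 626
(array([  0,   0,   0,   0,   0,   0,  16, 111,  91,   0,   0,   0,  26,
        91,  55,   0,   0,   0,   0,   0,   0,  27, 140,  69]), array([-180., -165., -150., -135., -120., -105.,  -90.,  -75.,  -60.,
        -45.,  -30.,  -15.,    0.,   15.,   30.,   45.,   60.,   75.,
         90.,  105.,  120.,  135.,  150.,  165.,  180.]))
centre [ 546.07 -136.95] yaw -0.3387 resid [[2.6, -1.0], [-1.2, 0.2], [-1.3, 0.9]]
```

Emit:
move_arm([
  [15,-4.5,0,0,0,-0.022,-1],
  [22,-7,0,0,0,0,-1],
  [22,-7,10,0,0,0,-1],
  [16,-4,20,0,0,0,-1],
  [6,0,25,0,0,0,-1],
  [0,0,25,0,0,0,-1],
  [0,0,15,0,0,0,-1],
  [0,0,8,0,0,0,-1],
])

```text
clock: 6.45
eef_pos: [547.2, -138.2, 232.6]
tool_rot: [-0.001, 0.168, 0.986, 0.0]
force: [1.0, 0.1, -1.8]
width: 49.6
gripper_force: 62.8
```

Emit:
move_arm([
  [0,0,0,0,0,0,-1],
  [0,0,0,0,0,0,-1],
  [0,0,0,0,0,0,-1],
])

```text
clock: 6.75
eef_pos: [548.6, -138.8, 235.7]
tool_rot: [0.001, 0.169, 0.986, -0.0]
force: [0.1, 0.3, -2.6]
width: 49.9
gripper_force: 62.8
```

```bash
python3 - <<'E'
from h import *
s=sense(); print(s['eef_pos'],s['tool_rot'],s['force'], 'move',to_tool([546.6,-137.7,s['eef_pos'][2]],s))
w,*v=s['tool_rot']; Y=R.from_quat([*v,w]).as_matrix()[:,1]; print('theta',np.arctan2(Y[1],Y[0]),'want 1.2328')
im=wpose(get_image('wrist'),s); save(im,'hov')
W=cloud(im); m=brass(im)&(W[...,2]<110)&(W[...,2]>60)
b=blob(im,318,208,m,20); print('knob a world',W[int(b[1]),int(b[0])])
P=tri(im,'wrist','stand'); P=tri(im,'wrist','knob')
it=get_image('top'); save(it,'top2'); tri(it,'top','knob')
E
```

```text
[ 548.61390378 -138.84690003  235.65959975] [ 1.47772014e-03  1.68548615e-01  9.85692207e-01 -2.30159888e-04] [ 0.117449    0.28581873 -2.62723603] move [ 2.28055488  0.41256671 -0.00680226]
theta 1.232081945389387 want 1.2328
knob a world [ 499.70570561 -121.03855463   86.91581511]
stand 0.9 [ 495.3 -119.5   51.4] [318. 171.]
stand 0.78 [ 596.2 -121.1   52.2] [387. 377.]
stand 0.61 [ 572.7 -173.9   54. ] [262. 371.]
stand 0.29 [ 552.1 -140.1   73.2] [317. 338.]
stand 0.15 [ 594.1 -120.6   86.4] [402. 432.]
knob 0.94 [ 593.7 -121.8   84.2] [397. 428.]
knob 0.69 [ 572.7 -179.1   91.8] [235. 442.]
knob 0.63 [ 500.2 -120.7   90.5] [320. 211.]
knob 0.94 [590.5 300.4  31.5] [167. 210.]
knob 0.78 [ 499.6 -122.8   87.7] [380. 256.]
knob 0.73 [550.3 386.5  26.4] [123. 229.]
knob 0.56 [503.9 335.4  27.8] [147. 253.]
```

View pics/hov.png

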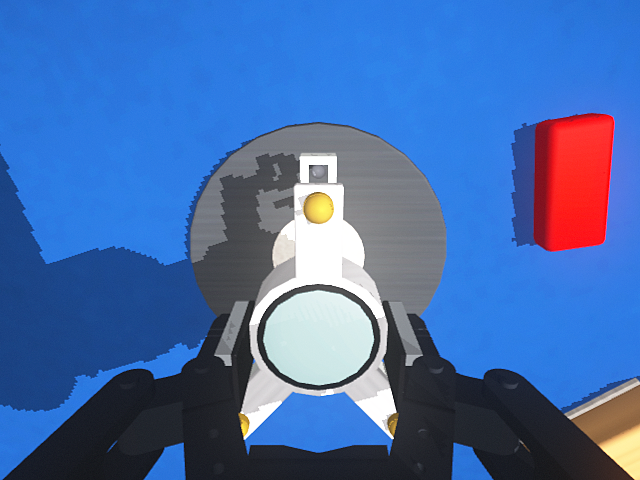

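The lens is over the mount, with arm a lined up radially over stand a: point at (318,171), knob at (318,208). Quick check of the remaining offset.

```bash
python3 - <<'E'
from h import *
s=sense(); im=wpose(get_image('wrist'),s); W=cloud(im)
for u,v in[(318,171),(318,168)]: print(W[v,u],ray(im,u,v,42))
m=(np.hypot(W[...,0]-545.4,W[...,1]+136.9)<80)&(W[...,2]>6)&(W[...,2]<14)
h=cv2.convexHull(W[m][:,:2].astype(np.float32)); print(cv2.minEnclosingCircle(h))
col=(W[...,2]>44)&(W[...,2]<54)&(np.hypot(W[...,0]-498,W[...,1]+120)<14); ys,xs=np.nonzero(col); print(xs.min(),xs.max(),ys.min(),ys.max()); Q=np.array([to_tool(p,s) for p in W[col]]); print(np.percentile(Q,[1,99],axis=0)); print(to_tool(W[208,318],s),s['eef_pos'])
E
```

```text
[ 496.45800959 -119.90566028   39.83945648] [ 496.08743588 -119.77611446   42.        ]
[ 495.42348372 -119.54032807   39.02571714] [ 494.93448949 -119.3694509    42.        ]
((545.1220703125, -136.979736328125), 67.91954803466797)
301 336 157 182
[[ 52.59065014  -6.05568694 183.41718518]
 [ 61.71497601   7.55291163 190.25748936]]
[ 52.05945009   0.53911695 149.00714966] [ 548.12781927 -138.72692756  234.64760483]
```

Emit:
move_arm([
  [1,0.2,5,0,0,0,-1],
  [0,0,5,0,0,0,-1],
  [0,0,4,0,0,0,-1],
  [0,0,0,0,0,0,-1],
  [0,0,0,0,0,0,-1],
  [0,0,0,0,0,0,-1],
  [0,0,0,0,0,0,-1],
  [0,0,0,0,0,0,-1],
])

```text
clock: 7.85
eef_pos: [547.2, -138.2, 220.3]
tool_rot: [0.0, 0.169, 0.986, -0.0]
force: [0.2, -0.4, -2.1]
width: 49.6
gripper_force: 62.8
```

```bash
python3 - <<'E'
from h import *
s=sense(); print(s['clock'],s['eef_pos'],s['tool_rot'],s['force'], 'move',to_tool([546.2,-137.7,s['eef_pos'][2]],s))
E
```

```text
7.85 [ 547.15308282 -138.1670829   220.32601907] [ 2.95931784e-04  1.68592052e-01  9.85685869e-01 -2.36615096e-06] [ 0.15729154 -0.43473154 -2.13316328] move [ 1.05414173e+00  1.23766518e-01 -6.04045974e-04]
```

Emit:
move_arm([
  [1.2,0.2,3,0,0,0,-1],
  [0,0,2,0,0,0,-1],
  [0,0,1,0,0,0,-1],
  [0,0,0,0,0,0,-1],
  [0,0,0,0,0,0,-1],
])

```text
clock: 8.35
eef_pos: [546.0, -137.5, 214.0]
tool_rot: [-0.0, 0.169, 0.986, 0.0]
force: [0.3, 0.7, -2.5]
width: 50.1
gripper_force: 62.8
```

Emit:
move_arm([
  [0,0,1,0,0,0,-1],
  [0,0,1,0,0,0,-1],
  [0,0,0,0,0,0,-1],
  [0,0,0,0,0,0,-1],
])

```text
clock: 8.75
eef_pos: [546.0, -137.5, 212.0]
tool_rot: [-0.0, 0.169, 0.986, 0.0]
force: [0.4, -0.0, -1.8]
width: 49.6
gripper_force: 62.8
```

Emit:
move_arm([
  [0,0,0.5,0,0,0,-1],
  [0,0,0.5,0,0,0,-1],
  [0,0,0,0,0,0,-1],
])

```text
clock: 9.05
eef_pos: [546.0, -137.5, 211.1]
tool_rot: [0.0, 0.169, 0.986, 0.0]
force: [-0.2, 0.2, -1.9]
width: 50.0
gripper_force: 62.8
```

Emit:
move_arm([
  [0,0,0.4,0,0,0,-1],
  [0,0,0.4,0,0,0,-1],
  [0,0,0,0,0,0,-1],
])

```text
clock: 9.35
eef_pos: [546.1, -137.6, 210.6]
tool_rot: [0.0, 0.169, 0.986, -0.0]
force: [-1.6, 0.4, -0.5]
width: 49.8
gripper_force: 63.0
```

Emit:
move_arm([
  [0,0,0.4,0,0,0,-1],
  [0,0,0,0,0,0,-1],
  [0,0,0,0,0,0,-1],
])

```text
clock: 9.65
eef_pos: [546.0, -137.5, 210.5]
tool_rot: [0.0, 0.169, 0.986, -0.0]
force: [-2.3, 1.0, 5.2]
width: 49.7
gripper_force: 63.4
```

Contact with the collars, at about 7 N. Releasing now.

Emit:
move_arm([
  [0,0,0,0,0,0,0.4],
  [0,0,0,0,0,0,0.6],
  [0,0,0,0,0,0,0.8],
  [0,0,0,0,0,0,0.8],
  [0,0,0,0,0,0,0.8],
])

```text
clock: 10.15
eef_pos: [546.0, -137.6, 209.7]
tool_rot: [-0.0, 0.169, 0.986, 0.0]
force: [0.5, 0.7, 0.4]
width: 77.1
gripper_force: 0.0
```

Emit:
move_arm([
  [0,0,-10,0,0,0,0.8],
  [0,0,-30,0,0,0,0.8],
  [0,0,-40,0,0,0,0.8],
  [0,0,-40,0,0,0,-1],
  [0,0,0,0,0,0,-1],
  [0,0,0,0,0,0,-1],
  [0,0,0,0,0,0,-1],
])

```text
clock: 10.85
eef_pos: [545.6, -137.4, 328.9]
tool_rot: [-0.001, 0.169, 0.986, 0.0]
force: [-0.1, -1.2, -0.1]
width: 18.8
gripper_force: 0.0
```

```bash
cat >> h.py <<'E'
def lens(name=None):
    s=sense(); im=wpose(get_image('wrist'),s)
    if name: save(im,name)
    W=cloud(im); m=brass(im)&(W[...,2]>46)&(W[...,2]<72)&(np.hypot(W[...,0]-545.4,W[...,1]+136.9)<70)
    n,lab,st,cen=cv2.connectedComponentsWithStats(m.astype(np.uint8)); S=[]
    for i in range(1,n):
        if st[i,4]>30:
            z=np.percentile(W[lab==i][:,2],90); S.append(ray(im,*cen[i],z-1)); print('knob',cen[i].round(),st[i,4],S[-1].round(1),'top',z.round(1))
    S.sort(key=lambda p:p[0])
    if len(S)==3: return s,fit([S[0]]+sorted(S[1:],key=lambda p:-p[1])),[S[0]]+sorted(S[1:],key=lambda p:-p[1])
E
python3 - <<'E'
from h import *
s=sense(); print(s['eef_pos'],s['width'],s['force'],s['qpos'].round(2)); lens('placed')
E
```

```text
[ 545.6080471  -137.40180969  328.86918469] 18.8323338300148 [-0.10351738 -1.19722946 -0.07568539] [-0.35  0.14  1.46  0.    1.54 -1.58]
knob [318. 157.] 203 [ 497.8 -119.7   60.8] top 61.8
knob [270. 290.] 159 [ 569.2 -178.3   61.6] top 62.6
knob [366. 289.] 157 [ 590.2 -118.9   60.1] top 61.1
centre [ 544.04 -136.  ] yaw -0.34 resid [[0.9, -0.4], [-0.7, -0.5], [-0.3, 0.8]]
```

View pics/placed.png

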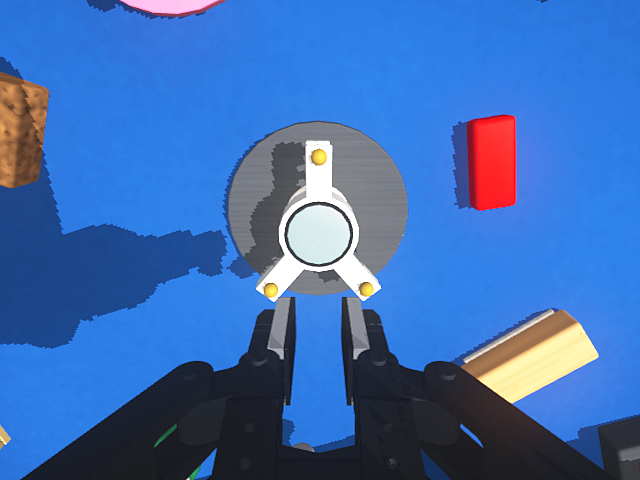

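The lens lies in the mount: glass at (318,234), knobs at (318,157), (270,290) and (366,289). It is about 2 mm off centre with a yaw match of 0.002 rad. Shutting the fingers and going over knob a.

Emit:
move_arm([
  [26,0.3,20,0,0,0,-1],
  [25.5,0.3,25,0,0,0,-1],
  [0,0,20,0,0,0,-1],
  [0,0,14,0,0,0,-1],
  [0,0,5,0,0,0,-1],
  [0,0,0,0,0,0,-1],
  [0,0,0,0,0,0,-1],
  [0,0,0,0,0,0,-1],
])

```text
clock: 11.7
eef_pos: [498.4, -120.2, 247.1]
tool_rot: [0.001, 0.169, 0.986, -0.0]
force: [0.5, 1.0, -0.2]
width: -0.1
gripper_force: 0.0
```

```bash
python3 - <<'E'
from h import *
s=sense(); print(s['clock'],s['eef_pos'],s['width'],s['force'],s['ft_torque'],'to a',to_tool([497.2,-119.7,236],s))
E
```

```text
11.7 [ 498.35775054 -120.15541458  247.05583411] -0.10263244366371932 [ 0.48188183  1.01053716 -0.22722295] [0.0118457  0.00111393 0.05559783] to a [ 1.26914973  0.0437677  11.05290007]
```

Emit:
move_arm([
  [0,0,3,0,0,0,-1],
  [0,0,2,0,0,0,-1],
  [0,0,1,0,0,0,-1],
  [0,0,0,0,0,0,-1],
  [0,0,0,0,0,0,-1],
])

```text
clock: 12.2
eef_pos: [497.6, -119.9, 239.8]
tool_rot: [-0.0, 0.169, 0.986, 0.0]
force: [0.4, 0.8, 0.1]
width: 0.4
gripper_force: 0.0
```

Emit:
move_arm([
  [0,0,0.5,0,0,0,-1],
  [0,0,0.5,0,0,0,-1],
  [0,0,0.5,0,0,0,-1],
  [0,0,0.5,0,0,0,-1],
  [0,0,0,0,0,0,-1],
])

```text
clock: 12.7
eef_pos: [497.6, -119.8, 237.7]
tool_rot: [-0.0, 0.169, 0.986, 0.0]
force: [-0.1, -0.0, -0.4]
width: 0.2
gripper_force: 0.0
```

Emit:
move_arm([
  [0,0,0.4,0,0,0,-1],
  [0,0,0.4,0,0,0,-1],
  [0,0,0.4,0,0,0,-1],
  [0,0,0.4,0,0,0,-1],
])

```text
clock: 13.1
eef_pos: [497.6, -119.8, 236.2]
tool_rot: [-0.0, 0.169, 0.986, 0.0]
force: [-0.2, 0.1, 0.2]
width: 0.0
gripper_force: 0.0
```

Emit:
move_arm([
  [0,0,0.4,0,0,0,-1],
  [0,0,0.4,0,0,0,-1],
  [0,0,0.4,0,0,0,-1],
])

```text
clock: 13.4
eef_pos: [497.6, -119.9, 235.0]
tool_rot: [0.0, 0.169, 0.986, 0.0]
force: [0.7, -1.0, -0.6]
width: 0.4
gripper_force: 0.0
```

Emit:
move_arm([
  [0,0,0.4,0,0,0,-1],
  [0,0,0.4,0,0,0,-1],
  [0,0,0.4,0,0,0,-1],
])

```text
clock: 13.7
eef_pos: [497.7, -119.9, 234.4]
tool_rot: [0.0, 0.169, 0.986, -0.0]
force: [-1.4, 0.9, 4.0]
width: -0.3
gripper_force: 2.2
```

Emit:
move_arm([
  [0,0,0.4,0,0,0,-1],
  [0,0,0.4,0,0,0,-1],
  [0,0,0.4,0,0,0,-1],
])

```text
clock: 14.0
eef_pos: [497.7, -119.9, 233.9]
tool_rot: [0.0, 0.169, 0.986, -0.0]
force: [-3.0, 1.9, 7.0]
width: 0.0
gripper_force: 3.7
```

Emit:
move_arm([
  [0,0,0.4,0,0,0,-1],
  [0,0,0.4,0,0,0,-1],
  [0,0,0.4,0,0,0,-1],
])

```text
clock: 14.3
eef_pos: [497.6, -119.8, 232.7]
tool_rot: [0.0, 0.169, 0.986, -0.0]
force: [-3.9, 1.7, 7.5]
width: -0.0
gripper_force: 3.7
```

Emit:
move_arm([
  [0,0,0.4,0,0,0,-1],
  [0,0,0.4,0,0,0,-1],
  [0,0,0.4,0,0,0,-1],
])

```text
clock: 14.6
eef_pos: [497.5, -119.8, 231.5]
tool_rot: [0.0, 0.169, 0.986, -0.0]
force: [-3.1, 1.2, 7.2]
width: 0.2
gripper_force: 3.9
```

Emit:
move_arm([
  [0,0,0.4,0,0,0,-1],
  [0,0,0.4,0,0,0,-1],
  [0,0,0.4,0,0,0,-1],
  [0,0,0.4,0,0,0,-1],
  [0,0,0.4,0,0,0,-1],
])

```text
clock: 15.1
eef_pos: [497.4, -119.8, 229.4]
tool_rot: [-0.0, 0.169, 0.986, 0.0]
force: [-4.3, 1.4, 7.9]
width: -0.2
gripper_force: 4.0
```

Emit:
move_arm([
  [0,0,0.4,0,0,0,-1],
  [0,0,0.4,0,0,0,-1],
  [0,0,0.4,0,0,0,-1],
])

```text
clock: 15.4
eef_pos: [497.4, -119.8, 228.2]
tool_rot: [-0.0, 0.169, 0.986, 0.0]
force: [-4.2, 1.7, 8.3]
width: 0.1
gripper_force: 4.0
```

Emit:
move_arm([
  [0,0,-10,0,0,0,-1],
  [-22,8,-10,0,0,0,-1],
  [-32,12,0,0,0,0,-1],
  [-34.3,12,0,0,0,0,-1],
  [0,0,6,0,0,0,-1],
  [0,0,0,0,0,0,-1],
  [0,0,0,0,0,0,-1],
  [0,0,0,0,0,0,-1],
])

```text
clock: 16.2
eef_pos: [590.7, -119.0, 241.2]
tool_rot: [-0.0, 0.169, 0.986, 0.0]
force: [0.5, 1.0, 0.1]
width: 0.2
gripper_force: 0.0
```

```bash
python3 - <<'E'
from h import *
s=sense(); print(s['clock'],s['eef_pos'],s['force'],'to b',to_tool([591.2,-118.7,236],s)); lens()
E
```

```text
16.2 [ 590.71318526 -119.02771606  241.19844866] [0.51302692 1.0104403  0.08856704] to b [-0.3520469   0.47087463  5.19832617]
knob [233.  89.] 583 [ 498.4 -118.9   55. ] top 56.0
knob [318. 295.] 50 [ 587.5 -117.2   56.9] top 57.9
knob [169. 305.] 438 [ 568.8 -177.    61.8] top 62.8
centre [ 543.15 -134.83] yaw -0.3292 resid [[2.6, -0.3], [-2.3, -0.4], [-0.3, 0.7]]
```

Emit:
move_arm([
  [-0.4,0.4,2,0,0,0,-1],
  [0,0,1,0,0,0,-1],
  [0,0,1,0,0,0,-1],
  [0,0,0,0,0,0,-1],
  [0,0,0.4,0,0,0,-1],
  [0,0,0.4,0,0,0,-1],
])

```text
clock: 16.85
eef_pos: [592.1, -118.8, 236.2]
tool_rot: [0.0, 0.169, 0.986, 0.0]
force: [-0.2, -0.1, -0.1]
width: 0.1
gripper_force: 0.0
```

Emit:
move_arm([
  [0,0,0.4,0,0,0,-1],
  [0,0,0.4,0,0,0,-1],
  [0,0,0.4,0,0,0,-1],
  [0,0,0.4,0,0,0,-1],
])

```text
clock: 17.25
eef_pos: [592.1, -118.8, 234.6]
tool_rot: [0.0, 0.169, 0.986, 0.0]
force: [-0.9, -0.9, -0.2]
width: 0.2
gripper_force: 0.1
```

Emit:
move_arm([
  [0,0,0.4,0,0,0,-1],
  [0,0,0.4,0,0,0,-1],
  [0,0,0.4,0,0,0,-1],
  [0,0,0.4,0,0,0,-1],
])

```text
clock: 17.65
eef_pos: [592.1, -118.8, 233.9]
tool_rot: [0.0, 0.169, 0.986, -0.0]
force: [-1.3, -0.1, 6.0]
width: -0.3
gripper_force: 2.9
```

Emit:
move_arm([
  [0,0,0.4,0,0,0,-1],
  [0,0,0.4,0,0,0,-1],
  [0,0,0.4,0,0,0,-1],
  [0,0,0.4,0,0,0,-1],
])

```text
clock: 18.05
eef_pos: [592.2, -118.7, 233.0]
tool_rot: [0.001, 0.169, 0.986, 0.0]
force: [-2.0, 0.8, 6.4]
width: -0.1
gripper_force: 3.5
```

Emit:
move_arm([
  [0,0,0.4,0,0,0,-1],
  [0,0,0.4,0,0,0,-1],
  [0,0,0.4,0,0,0,-1],
  [0,0,0.4,0,0,0,-1],
  [0,0,0.4,0,0,0,-1],
])

```text
clock: 18.55
eef_pos: [592.3, -118.6, 231.2]
tool_rot: [0.001, 0.169, 0.986, 0.0]
force: [-2.0, 1.4, 7.8]
width: -0.2
gripper_force: 3.8
```

Emit:
move_arm([
  [0,0,0.4,0,0,0,-1],
  [0,0,0.4,0,0,0,-1],
  [0,0,0.4,0,0,0,-1],
  [0,0,0.4,0,0,0,-1],
])

```text
clock: 18.95
eef_pos: [592.4, -118.4, 229.7]
tool_rot: [0.001, 0.168, 0.986, 0.0]
force: [-2.6, 2.4, 7.4]
width: -0.1
gripper_force: 3.9
```

Emit:
move_arm([
  [0,0,0.4,0,0,0,-1],
  [0,0,0.4,0,0,0,-1],
  [0,0,0.4,0,0,0,-1],
  [0,0,0.4,0,0,0,-1],
])

```text
clock: 19.35
eef_pos: [592.5, -118.3, 228.2]
tool_rot: [0.001, 0.168, 0.986, 0.001]
force: [-1.6, 1.7, 8.3]
width: 0.1
gripper_force: 4.1
```

Emit:
move_arm([
  [0,0,-10,0,0,0,-1],
  [0,-16,-10,0,0,0,-1],
  [0,-32,0,0,0,0,-1],
  [0,-16.2,0,0,0,0,-1],
  [0,0,6,0,0,0,-1],
  [0,0,2,0,0,0,-1],
  [0,0,0,0,0,0,-1],
  [0,0,0,0,0,0,-1],
])

```text
clock: 20.15
eef_pos: [570.9, -178.5, 237.7]
tool_rot: [-0.0, 0.168, 0.986, 0.0]
force: [-0.1, -0.4, -0.0]
width: 0.2
gripper_force: 0.0
```

```bash
python3 - <<'E'
from h import *
s=sense(); print(s['clock'],s['eef_pos'],s['force'],'to c',to_tool([569.9,-179.3,236],s)); lens()
E
```

```text
20.15 [ 570.85411161 -178.4767287   237.7027155 ] [-0.12403068 -0.39229066 -0.02078284] to c [ 0.62573409 -1.09371409  1.70281855]
knob [403.  86.] 608 [ 498.2 -120.1   55.3] top 56.3
knob [462. 301.] 397 [ 590.  -119.1   54.9] top 55.9
```

Emit:
move_arm([
  [0.5,-1,0.4,0,0,0,-1],
  [0,0,0.4,0,0,0,-1],
  [0,0,0.4,0,0,0,-1],
  [0,0,0.4,0,0,0,-1],
])

```text
clock: 20.6
eef_pos: [569.9, -180.0, 236.7]
tool_rot: [0.0, 0.169, 0.986, 0.0]
force: [0.0, 1.1, -0.5]
width: -0.1
gripper_force: 0.0
```

Emit:
move_arm([
  [0,0,0.4,0,0,0,-1],
  [0,0,0.4,0,0,0,-1],
  [0,0,0.4,0,0,0,-1],
  [0,0,0.4,0,0,0,-1],
])

```text
clock: 21.0
eef_pos: [570.0, -180.2, 235.5]
tool_rot: [0.0, 0.169, 0.986, -0.0]
force: [-1.4, 0.4, 2.9]
width: -0.1
gripper_force: 1.5
```

Emit:
move_arm([
  [0,0,0.4,0,0,0,-1],
  [0,0,0.4,0,0,0,-1],
  [0,0,0.4,0,0,0,-1],
  [0,0,0.4,0,0,0,-1],
])

```text
clock: 21.4
eef_pos: [570.0, -180.2, 234.7]
tool_rot: [0.0, 0.169, 0.986, -0.0]
force: [-1.6, 0.8, 6.3]
width: 0.2
gripper_force: 3.2
```

Emit:
move_arm([
  [0,0,0.4,0,0,0,-1],
  [0,0,0.4,0,0,0,-1],
  [0,0,0.4,0,0,0,-1],
  [0,0,0.4,0,0,0,-1],
])

```text
clock: 21.8
eef_pos: [570.0, -180.4, 233.2]
tool_rot: [0.001, 0.169, 0.986, -0.0]
force: [-2.2, 0.5, 6.5]
width: -0.0
gripper_force: 3.3
```

Emit:
move_arm([
  [0,0,0.4,0,0,0,-1],
  [0,0,0.4,0,0,0,-1],
  [0,0,0.4,0,0,0,-1],
  [0,0,0.4,0,0,0,-1],
  [0,0,0.4,0,0,0,-1],
])

```text
clock: 22.3
eef_pos: [570.0, -180.6, 231.3]
tool_rot: [0.001, 0.169, 0.986, -0.001]
force: [-2.2, -0.4, 6.4]
width: 0.2
gripper_force: 3.4
```

Emit:
move_arm([
  [0,0,0.4,0,0,0,-1],
  [0,0,0.4,0,0,0,-1],
  [0,0,0.4,0,0,0,-1],
  [0,0,0.4,0,0,0,-1],
])

```text
clock: 22.7
eef_pos: [570.0, -180.7, 229.7]
tool_rot: [0.001, 0.169, 0.986, -0.001]
force: [-2.4, -0.8, 6.6]
width: -0.0
gripper_force: 3.5
```

Emit:
move_arm([
  [0,0,0.4,0,0,0,-1],
  [0,0,0.4,0,0,0,-1],
  [0,0,0.4,0,0,0,-1],
  [0,0,0.4,0,0,0,-1],
])

```text
clock: 23.1
eef_pos: [570.0, -180.8, 228.3]
tool_rot: [0.001, 0.169, 0.986, -0.001]
force: [-3.8, -2.5, 7.0]
width: -0.0
gripper_force: 3.6
```

Emit:
move_arm([
  [0,0,0.4,0,0,0,-1],
  [0,0,0.4,0,0,0,-1],
  [0,0,0.4,0,0,0,-1],
])

```text
clock: 23.4
eef_pos: [570.0, -181.0, 227.3]
tool_rot: [0.001, 0.169, 0.986, -0.001]
force: [-2.1, -1.9, 7.9]
width: -0.1
gripper_force: 4.0
```

Emit:
move_arm([
  [0,0,0.4,0,0,0,-1],
  [0,0,0.4,0,0,0,-1],
  [0,0,0.4,0,0,0,-1],
])

```text
clock: 23.7
eef_pos: [570.0, -181.1, 226.2]
tool_rot: [0.001, 0.169, 0.986, -0.001]
force: [-2.7, -3.1, 8.0]
width: -0.1
gripper_force: 4.2
```

Emit:
move_arm([
  [0,0,0.4,0,0,0,-1],
  [0,0,0.4,0,0,0,-1],
  [0,0,0.4,0,0,0,-1],
])

```text
clock: 24.0
eef_pos: [570.0, -181.2, 225.1]
tool_rot: [0.001, 0.169, 0.986, -0.002]
force: [-3.9, -2.4, 9.4]
width: 0.2
gripper_force: 4.3
```

Emit:
move_arm([
  [0,0,0.4,0,0,0,-1],
  [0,0,0.4,0,0,0,-1],
])

```text
clock: 24.2
eef_pos: [570.0, -181.3, 224.4]
tool_rot: [0.001, 0.169, 0.986, -0.002]
force: [-3.3, -1.9, 10.2]
width: 0.0
gripper_force: 4.7
```

Sideways creep on c, so I'll lift and look before going on.

Emit:
move_arm([
  [0,0,-10,0,0,0,-1],
  [-20,16,-20,0,0,0,-1],
  [-20,16,-25,0,0,0,-1],
  [-20,0,-20,0,0,0,-1],
  [0,0,-15,0,0,0,-1],
  [0,0,0,0,0,0,-1],
  [0,0,0,0,0,0,-1],
])

```text
clock: 24.9
eef_pos: [636.4, -169.8, 311.6]
tool_rot: [-0.001, 0.169, 0.986, 0.0]
force: [0.1, 0.6, 0.6]
width: -0.1
gripper_force: 0.0
```

```bash
python3 - <<'E'
from h import *
r=lens('p2'); s=r[0]; print(s['clock'],s['eef_pos'],s['tool_rot']); 
for k in r[2]: print(to_tool(k,s).round(1))
E
```

```text
knob [263. 144.] 227 [ 570.7 -179.    51.4] top 52.4
knob [375. 145.] 234 [ 591.7 -119.6   54.9] top 55.9Traceback (most recent call last):
  File "<stdin>", line 2, in <module>
TypeError: 'NoneType' object is not subscriptable
```

Emit:
move_arm([
  [20,-10,20,0,0,0,-1],
  [20,-10,20,0,0,0,-1],
  [19.2,-11,20,0,0,0,-1],
  [0,0,14,0,0,0,-1],
  [0,0,4,0,0,0,-1],
  [0,0,0,0,0,0,-1],
  [0,0,0,0,0,0,-1],
  [0,0,0,0,0,0,-1],
])

```text
clock: 25.75
eef_pos: [572.0, -179.5, 235.5]
tool_rot: [0.001, 0.168, 0.986, -0.0]
force: [0.1, -0.5, -0.4]
width: -0.2
gripper_force: 0.0
```

Emit:
move_arm([
  [0.5,0,3,0,0,0,-1],
  [0,0,2,0,0,0,-1],
  [0,0,1,0,0,0,-1],
  [0,0,0,0,0,0,-1],
  [0,0,0,0,0,0,-1],
  [0,0,0,0,0,0,-1],
])

```text
clock: 26.35
eef_pos: [570.5, -179.3, 228.3]
tool_rot: [0.0, 0.169, 0.986, 0.0]
force: [0.4, 1.2, 0.7]
width: -0.3
gripper_force: 0.0
```

Emit:
move_arm([
  [0,0,0.4,0,0,0,-1],
  [0,0,0.4,0,0,0,-1],
  [0,0,0.4,0,0,0,-1],
  [0,0,0,0,0,0,-1],
])

```text
clock: 26.75
eef_pos: [570.5, -179.3, 227.0]
tool_rot: [-0.0, 0.169, 0.986, 0.0]
force: [-0.0, -0.7, 0.2]
width: 0.3
gripper_force: 0.0
```

Emit:
move_arm([
  [0,0,0.4,0,0,0,-1],
  [0,0,0.4,0,0,0,-1],
  [0,0,0.4,0,0,0,-1],
  [0,0,0,0,0,0,-1],
])

```text
clock: 27.15
eef_pos: [570.5, -179.3, 225.7]
tool_rot: [-0.0, 0.169, 0.986, 0.0]
force: [0.8, 0.2, 0.0]
width: 0.0
gripper_force: 0.0
```

Emit:
move_arm([
  [0,0,0.4,0,0,0,-1],
  [0,0,0.4,0,0,0,-1],
  [0,0,0.4,0,0,0,-1],
  [0,0,0,0,0,0,-1],
])

```text
clock: 27.55
eef_pos: [570.6, -179.3, 225.0]
tool_rot: [0.0, 0.169, 0.986, -0.0]
force: [-1.2, 0.6, 1.7]
width: 0.1
gripper_force: 0.9
```

Emit:
move_arm([
  [0,0,0.4,0,0,0,-1],
  [0,0,0.4,0,0,0,-1],
  [0,0,0.4,0,0,0,-1],
])

```text
clock: 27.85
eef_pos: [570.6, -179.3, 224.6]
tool_rot: [0.0, 0.169, 0.986, -0.0]
force: [-2.1, 0.8, 7.4]
width: -0.0
gripper_force: 3.6
```

Emit:
move_arm([
  [0,0,0.4,0,0,0,-1],
  [0,0,0.4,0,0,0,-1],
])

```text
clock: 28.05
eef_pos: [570.6, -179.3, 224.4]
tool_rot: [0.001, 0.169, 0.986, -0.0]
force: [-2.7, 1.3, 9.3]
width: -0.2
gripper_force: 4.5
```

Emit:
move_arm([
  [0,0,0.4,0,0,0,-1],
  [0,0,0.4,0,0,0,-1],
])

```text
clock: 28.25
eef_pos: [570.6, -179.4, 224.1]
tool_rot: [0.001, 0.169, 0.986, -0.0]
force: [-4.5, 1.2, 10.3]
width: -0.1
gripper_force: 5.6
```

Emit:
move_arm([
  [0,0,0.4,0,0,0,-1],
  [0,0,0.4,0,0,0,-1],
])

```text
clock: 28.45
eef_pos: [570.6, -179.4, 223.9]
tool_rot: [0.001, 0.169, 0.986, -0.0]
force: [-5.8, 2.2, 13.3]
width: 0.2
gripper_force: 6.7
```

Arm c is proven at 13.3 N. Now b.

Emit:
move_arm([
  [0,0,-10,0,0,0,-1],
  [0,16,-7,0,0,0,-1],
  [0.3,32,0,0,0,0,-1],
  [0,15.7,0,0,0,0,-1],
  [0,0,5,0,0,0,-1],
  [0,0,2,0,0,0,-1],
  [0,0,0,0,0,0,-1],
  [0,0,0,0,0,0,-1],
])

```text
clock: 29.25
eef_pos: [591.1, -119.9, 230.5]
tool_rot: [-0.001, 0.169, 0.986, -0.0]
force: [-0.3, 0.1, 0.9]
width: -0.2
gripper_force: 0.0
```

Emit:
move_arm([
  [0,0,0.4,0,0,0,-1],
  [0,0,0.4,0,0,0,-1],
  [0,0,0.4,0,0,0,-1],
  [0,0,0,0,0,0,-1],
])

```text
clock: 29.65
eef_pos: [591.3, -119.3, 229.9]
tool_rot: [0.0, 0.169, 0.986, 0.0]
force: [-0.5, 0.5, -0.5]
width: 0.2
gripper_force: 0.0
```

Emit:
move_arm([
  [0,0,0.4,0,0,0,-1],
  [0,0,0.4,0,0,0,-1],
  [0,0,0.4,0,0,0,-1],
  [0,0,0,0,0,0,-1],
])

```text
clock: 30.05
eef_pos: [591.4, -119.1, 228.8]
tool_rot: [0.0, 0.169, 0.986, 0.0]
force: [-0.7, 0.5, 1.1]
width: -0.0
gripper_force: 0.2
```

Emit:
move_arm([
  [0,0,0.4,0,0,0,-1],
  [0,0,0.4,0,0,0,-1],
  [0,0,0.4,0,0,0,-1],
  [0,0,0.4,0,0,0,-1],
])

```text
clock: 30.45
eef_pos: [591.5, -119.0, 228.0]
tool_rot: [0.0, 0.169, 0.986, 0.0]
force: [-2.1, 0.7, 5.1]
width: -0.1
gripper_force: 3.2
```

Emit:
move_arm([
  [0,0,0.4,0,0,0,-1],
  [0,0,0.4,0,0,0,-1],
  [0,0,0.4,0,0,0,-1],
])

```text
clock: 30.75
eef_pos: [591.5, -118.9, 227.3]
tool_rot: [0.001, 0.169, 0.986, 0.0]
force: [-2.1, 1.9, 7.2]
width: 0.2
gripper_force: 3.9
```

Emit:
move_arm([
  [0,0,0.4,0,0,0,-1],
  [0,0,0.4,0,0,0,-1],
])

```text
clock: 30.95
eef_pos: [591.6, -118.9, 227.0]
tool_rot: [0.001, 0.169, 0.986, 0.0]
force: [-3.7, 1.3, 9.4]
width: -0.3
gripper_force: 4.9
```

Emit:
move_arm([
  [0,0,0.4,0,0,0,-1],
  [0,0,0.4,0,0,0,-1],
])

```text
clock: 31.15
eef_pos: [591.6, -118.9, 226.8]
tool_rot: [0.001, 0.169, 0.986, 0.0]
force: [-4.3, 1.8, 11.9]
width: 0.2
gripper_force: 6.0
```

Emit:
move_arm([
  [0,0,0.4,0,0,0,-1],
  [0,0,0.4,0,0,0,-1],
])

```text
clock: 31.35
eef_pos: [591.6, -118.9, 226.6]
tool_rot: [0.001, 0.169, 0.986, 0.0]
force: [-5.7, 2.4, 14.3]
width: -0.1
gripper_force: 7.0
```

Arm b is proven at 14.3 N. Now a.

Emit:
move_arm([
  [0,0,-10,0,0,0,-1],
  [22,-8,-10,0,0,0,-1],
  [32,-12,0,0,0,0,-1],
  [34.3,-12,0,0,0,0,-1],
  [0,0,8,0,0,0,-1],
  [0,0,2,0,0,0,-1],
  [0,0,0,0,0,0,-1],
  [0,0,0,0,0,0,-1],
])

```text
clock: 32.15
eef_pos: [498.5, -120.1, 233.6]
tool_rot: [0.0, 0.168, 0.986, -0.0]
force: [0.1, 0.3, -0.3]
width: -0.1
gripper_force: 0.0
```

Emit:
move_arm([
  [0,0,0.5,0,0,0,-1],
  [0,0,0.5,0,0,0,-1],
  [0,0,0.5,0,0,0,-1],
  [0,0,0,0,0,0,-1],
])

```text
clock: 32.55
eef_pos: [497.6, -119.9, 231.9]
tool_rot: [-0.0, 0.169, 0.986, 0.0]
force: [-0.1, -0.2, 0.7]
width: 0.2
gripper_force: 0.0
```

Emit:
move_arm([
  [0,0,0.4,0,0,0,-1],
  [0,0,0.4,0,0,0,-1],
  [0,0,0.4,0,0,0,-1],
  [0,0,0,0,0,0,-1],
])

```text
clock: 32.95
eef_pos: [497.4, -119.9, 230.7]
tool_rot: [-0.0, 0.169, 0.986, 0.0]
force: [-0.3, 0.2, -0.4]
width: -0.1
gripper_force: 0.0
```

Emit:
move_arm([
  [0,0,0.5,0,0,0,-1],
  [0,0,0.5,0,0,0,-1],
  [0,0,0.5,0,0,0,-1],
  [0,0,0,0,0,0,-1],
])

```text
clock: 33.35
eef_pos: [497.4, -119.9, 229.1]
tool_rot: [-0.0, 0.169, 0.986, 0.0]
force: [0.2, 0.1, -0.0]
width: 0.2
gripper_force: 0.0
```

Emit:
move_arm([
  [0,0,0.4,0,0,0,-1],
  [0,0,0.4,0,0,0,-1],
  [0,0,0.4,0,0,0,-1],
  [0,0,0.4,0,0,0,-1],
])

```text
clock: 33.75
eef_pos: [497.6, -119.9, 228.3]
tool_rot: [0.0, 0.169, 0.986, -0.0]
force: [-1.4, -0.3, 5.9]
width: 0.2
gripper_force: 2.8
```

Emit:
move_arm([
  [0,0,0.4,0,0,0,-1],
  [0,0,0.4,0,0,0,-1],
  [0,0,0.4,0,0,0,-1],
])

```text
clock: 34.05
eef_pos: [497.5, -119.9, 227.6]
tool_rot: [0.0, 0.169, 0.986, -0.0]
force: [-3.5, 1.5, 7.8]
width: -0.4
gripper_force: 3.6
```

Emit:
move_arm([
  [0,0,0.4,0,0,0,-1],
  [0,0,0.4,0,0,0,-1],
  [0,0,0.4,0,0,0,-1],
])

```text
clock: 34.35
eef_pos: [497.5, -119.9, 226.4]
tool_rot: [0.0, 0.169, 0.986, -0.0]
force: [-2.8, 1.1, 6.8]
width: 0.0
gripper_force: 3.7
```

Emit:
move_arm([
  [0,0,0.4,0,0,0,-1],
  [0,0,0.4,0,0,0,-1],
  [0,0,0.4,0,0,0,-1],
])

```text
clock: 34.65
eef_pos: [497.4, -119.8, 225.2]
tool_rot: [-0.0, 0.169, 0.986, 0.0]
force: [-4.0, 1.3, 8.0]
width: -0.0
gripper_force: 3.7
```

Emit:
move_arm([
  [0,0,0.4,0,0,0,-1],
  [0,0,0.4,0,0,0,-1],
])

```text
clock: 34.85
eef_pos: [497.3, -119.8, 224.3]
tool_rot: [-0.0, 0.169, 0.986, 0.0]
force: [-3.5, 1.2, 7.4]
width: -0.1
gripper_force: 3.9
```

Emit:
move_arm([
  [0,0,0.4,0,0,0,-1],
  [0,0,0.4,0,0,0,-1],
])

```text
clock: 35.05
eef_pos: [497.4, -119.8, 223.9]
tool_rot: [-0.0, 0.169, 0.986, 0.0]
force: [-4.3, 1.6, 10.0]
width: 0.3
gripper_force: 5.3
```

Emit:
move_arm([
  [0,0,0.4,0,0,0,-1],
  [0,0,0.4,0,0,0,-1],
])

```text
clock: 35.25
eef_pos: [497.4, -119.8, 223.7]
tool_rot: [-0.0, 0.169, 0.986, -0.0]
force: [-6.6, 1.6, 13.0]
width: -0.0
gripper_force: 6.6
```

Emit:
move_arm([
  [0,0,0.4,0,0,0,-1],
  [0,0,0.4,0,0,0,-1],
])

```text
clock: 35.45
eef_pos: [497.4, -119.9, 223.5]
tool_rot: [-0.0, 0.169, 0.986, -0.0]
force: [-7.4, 2.4, 16.8]
width: -0.0
gripper_force: 7.9
```

Arm a is proven at 16.8 N. Second round: b, then c.

Emit:
move_arm([
  [0,0,-10,0,0,0,-1],
  [-22,8,-10,0,0,0,-1],
  [-32,12,0,0,0,0,-1],
  [-34.3,12,0,0,0,0,-1],
  [0,0,8,0,0,0,-1],
  [0,0,2,0,0,0,-1],
  [0,0,0,0,0,0,-1],
  [0,0,0,0,0,0,-1],
])

```text
clock: 36.25
eef_pos: [590.5, -119.1, 230.6]
tool_rot: [-0.001, 0.169, 0.986, 0.0]
force: [0.0, -0.3, 0.2]
width: 0.1
gripper_force: 0.0
```

Emit:
move_arm([
  [0,0,0.5,0,0,0,-1],
  [0,0,0.5,0,0,0,-1],
  [0,0,0.5,0,0,0,-1],
  [0,0,0,0,0,0,-1],
])

```text
clock: 36.65
eef_pos: [591.3, -119.1, 229.5]
tool_rot: [0.0, 0.169, 0.986, 0.0]
force: [0.4, -0.5, -0.3]
width: -0.1
gripper_force: 0.0
```

Emit:
move_arm([
  [0,0,0.4,0,0,0,-1],
  [0,0,0.4,0,0,0,-1],
  [0,0,0.4,0,0,0,-1],
  [0,0,0,0,0,0,-1],
])

```text
clock: 37.05
eef_pos: [591.4, -119.1, 228.0]
tool_rot: [-0.0, 0.169, 0.986, 0.0]
force: [0.1, -0.1, -0.4]
width: 0.1
gripper_force: 0.0
```

Emit:
move_arm([
  [0,0,0.4,0,0,0,-1],
  [0,0,0.4,0,0,0,-1],
  [0,0,0.4,0,0,0,-1],
  [0,0,0.4,0,0,0,-1],
])

```text
clock: 37.45
eef_pos: [591.5, -119.1, 227.2]
tool_rot: [0.0, 0.169, 0.986, 0.0]
force: [-2.6, 0.1, 4.2]
width: -0.2
gripper_force: 2.1
```

Emit:
move_arm([
  [0,0,0.4,0,0,0,-1],
  [0,0,0.4,0,0,0,-1],
])

```text
clock: 37.65
eef_pos: [591.5, -119.1, 226.9]
tool_rot: [0.0, 0.169, 0.986, 0.0]
force: [-3.1, 0.5, 7.7]
width: -0.0
gripper_force: 3.6
```

Emit:
move_arm([
  [0,0,0.4,0,0,0,-1],
  [0,0,0.4,0,0,0,-1],
])

```text
clock: 37.85
eef_pos: [591.6, -119.1, 226.8]
tool_rot: [0.001, 0.169, 0.986, -0.0]
force: [-3.5, 1.6, 9.6]
width: -0.2
gripper_force: 4.7
```

Emit:
move_arm([
  [0,0,0.4,0,0,0,-1],
  [0,0,0.4,0,0,0,-1],
  [0,0,0.4,0,0,0,-1],
])

```text
clock: 38.15
eef_pos: [591.6, -119.1, 226.6]
tool_rot: [0.001, 0.169, 0.986, -0.0]
force: [-5.4, 1.8, 12.5]
width: -0.0
gripper_force: 6.5
```

Emit:
move_arm([
  [0,0,-10,0,0,0,-1],
  [0,-16,-7,0,0,0,-1],
  [-0.3,-32,0,0,0,0,-1],
  [0,-15.7,0,0,0,0,-1],
  [0,0,8,0,0,0,-1],
  [0,0,2,0,0,0,-1],
  [0,0,0,0,0,0,-1],
  [0,0,0,0,0,0,-1],
])

```text
clock: 38.95
eef_pos: [570.7, -178.4, 230.2]
tool_rot: [-0.0, 0.168, 0.986, 0.0]
force: [1.2, -0.5, 0.5]
width: -0.3
gripper_force: 0.0
```

Emit:
move_arm([
  [0,0,0.5,0,0,0,-1],
  [0,0,0.5,0,0,0,-1],
  [0,0,0.5,0,0,0,-1],
  [0,0,0.5,0,0,0,-1],
  [0,0,0,0,0,0,-1],
])

```text
clock: 39.45
eef_pos: [570.5, -179.2, 228.7]
tool_rot: [-0.0, 0.169, 0.986, 0.0]
force: [0.3, -0.0, -0.1]
width: 0.3
gripper_force: 0.0
```

Emit:
move_arm([
  [0,0,0.5,0,0,0,-1],
  [0,0,0.5,0,0,0,-1],
  [0,0,0.5,0,0,0,-1],
  [0,0,0.5,0,0,0,-1],
  [0,0,0.5,0,0,0,-1],
  [0,0,0,0,0,0,-1],
])

```text
clock: 40.05
eef_pos: [570.5, -179.3, 226.1]
tool_rot: [-0.0, 0.169, 0.986, 0.0]
force: [1.2, 1.1, -0.0]
width: -0.1
gripper_force: 0.0
```

Emit:
move_arm([
  [0,0,0.4,0,0,0,-1],
  [0,0,0.4,0,0,0,-1],
  [0,0,0.4,0,0,0,-1],
  [0,0,0.4,0,0,0,-1],
])

```text
clock: 40.45
eef_pos: [570.6, -179.3, 224.8]
tool_rot: [0.0, 0.169, 0.986, 0.0]
force: [-0.0, 0.2, 1.3]
width: 0.0
gripper_force: 0.7
```

Emit:
move_arm([
  [0,0,0.4,0,0,0,-1],
  [0,0,0.4,0,0,0,-1],
  [0,0,0.4,0,0,0,-1],
])

```text
clock: 40.75
eef_pos: [570.6, -179.3, 224.3]
tool_rot: [0.0, 0.169, 0.986, -0.0]
force: [-2.5, 0.1, 6.5]
width: -0.0
gripper_force: 3.1
```

Emit:
move_arm([
  [0,0,0.4,0,0,0,-1],
  [0,0,0.4,0,0,0,-1],
  [0,0,0.4,0,0,0,-1],
])

```text
clock: 41.05
eef_pos: [570.6, -179.3, 224.1]
tool_rot: [0.001, 0.169, 0.986, -0.0]
force: [-3.9, 1.2, 9.9]
width: 0.2
gripper_force: 4.9
```

Emit:
move_arm([
  [0,0,0.4,0,0,0,-1],
  [0,0,0.4,0,0,0,-1],
])

```text
clock: 41.25
eef_pos: [570.6, -179.3, 224.0]
tool_rot: [0.001, 0.169, 0.986, -0.0]
force: [-4.0, 0.9, 12.7]
width: -0.1
gripper_force: 6.0
```

Emit:
move_arm([
  [0,0,-10,0,0,0,-1],
  [-10,16,-25,0,0,0,-1],
  [-10,16,-30,0,0,0,-1],
  [0,0,-30,0,0,0,-1],
  [0,0,-15,0,0,0,-1],
  [0,0,0,0,0,0,-1],
  [0,0,0,0,0,0,-1],
])

```text
clock: 41.95
eef_pos: [599.6, -155.9, 330.2]
tool_rot: [-0.001, 0.169, 0.986, 0.0]
force: [-0.3, 0.5, 0.4]
width: -0.1
gripper_force: 0.0
```

```bash
python3 - <<'E'
from h import *
r=lens('final'); s=sense(); print(s['clock'],s['eef_pos'],s['force'])
E
```

```text
knob [317.  54.] 232 [ 498.5 -120.4   50.8] top 51.8
knob [268. 202.] 164 [ 570.1 -178.8   51. ] top 52.0
knob [367. 203.] 174 [ 590.9 -119.2   53.7] top 54.7
centre [ 544.8  -136.56] yaw -0.3348 resid [[0.9, -0.3], [-0.7, -0.4], [-0.3, 0.7]]
42.0 [ 599.44440291 -155.8572963   329.20814263] [ 0.66290876 -0.48995868 -0.6340769 ]
```

View pics/final.png

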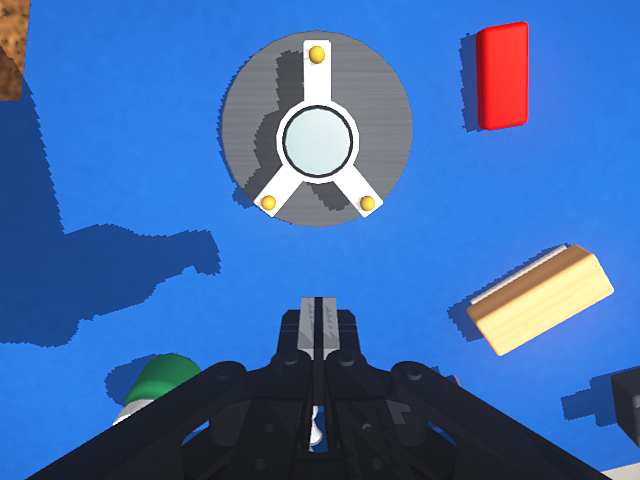

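The lens sits centred at (318,141) on the mount. Knob heights match the solid-contact heights, it is 0.7 mm off centre with yaw matched, and the gripper is clear. Handing in.

```bash
python3 -c "
from station import robot
print(robot.job_done())"
```

```text
the job is handed in; nothing more can be done
None
```

The lens is in the dark mount and let go, about 1 mm off centre, with all three arms pressed to firm stops (a 16.8 N, b 14.3 N, c 13.3 N); b and c held when pressed again, and the job was handed in at about 42 s with no verdict returned.

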